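# Bring a gift carton to its 12 N test load with a coarse and fine drive

## Robot

A 6-joint arm with a two-finger parallel gripper is mounted at the origin on the work surface. World frame = base frame: x ahead of the robot, y to its left, z up, the work surface at z = 0. Lengths are in m, angles in rad, forces in N, time in s.
With the tool pointing down it reaches from about 0.375 to 0.975 m from the base axis. Payload 3.8 kg.
Tool frame: the origin (TCP) lies midway between the tips of the shut fingers; the grasp point (between the pads) lies 19 mm behind it; x points along the fingers, y is the direction in which the jaws open and shut, and the axes are right-handed (so a half turn about x gives the same grasp; the last joint's range is limited). The gripper opens to 85 mm and grips with 20 to 120 N. Pads are 22 mm wide; open, the fingers measure 114 mm over their backs; the gripper's body (76 mm by 85 mm) begins 54 mm behind the grasp point. The pads swing forward as they close: fully open they stand 13 mm farther back than shut.
Start: joints at [1.155, 0.264, 1.604, -0, 1.274, -0.037], TCP at [0.25, 0.627, 0.231] pointing down, gripper open.
Joint ranges: [-2.63, 2.63], [-0.94, 2.18], [0.31, 2.57], [-1.31, 4.45], [0, 2.66], [-2.55, 2.55]. Speed limits (rad/s): [2.57, 2.57, 3.14, 3.14, 3.14, 3.14].

## Interface

Orientations are given as a rotation vector (axis times angle).
In Python, from workcell import read_state, read_camera, get_calibration, finish_job gives the robot as it stands. The module is installed in compiled form; this text tells all that it offers.
- The arm moves only by the shell command python3 -m creep 'ROWS' [FORCE]. ROWS is JSON, a list of rows, each a list of 3 entries, a list of its own where there are three numbers: the closure in counts, from 0 (fully open) to 255 (shut), then the shift along the world's x, y, z in mm, then the turn about the world's z in rad. In form: [[hand, [tx, ty, tz], spin], ...]. A call has exactly 8 rows; each row shifts and turns the commanded pose from where the row before left it; what a row does not reach is not made up. A row lasts 1/12 s, in which the tool goes at most 41.7 mm and 7.16 degrees, less where a joint would pass 70% of its speed; a pose out of reach is approached as far as the arm can. A call is refused whole if a number of a shift passes 41.7 or a number of a turn 0.125, either way. A call with a gripper value outside its range is refused whole. The fingers move at their own pace and stop on an object; FORCE is the grip in N (left out, the last holds). Time passes only in rows, so rows that do not move let the fingers close, or fill a call up. It gives the time, the measured TCP pose, the force and the opening at its end, in the units of the state.
- read_state(): the state, without advancing time (a new reading comes with each control period).
- read_camera(name): name is "scene" or "top" or "wrist"; returns (picture, depth): 384x512x3 uint8, blue, green, red; 384x512 float32, m along the optical axis (not along the pixel's ray), 0 where there is no reading.
- get_calibration(name): a dict with "K" (3x3 intrinsics, pixels), "eye" and "orientation" of the camera in the world. Camera axes: x right, y down, z forward; pixel columns grow to the right and rows downward; lengths in m; the calibration is good to about 2 mm. A picture is of the moment at which its call begins: read the wrist's pose just before it. get_calibration takes no time and is no camera call; for the wrist camera it gives the pose at the moment of the call.
- finish_job(): hands the job in, once; it reports no verdict.
The state is a dict: "time": time; "q": joint angles; "joint_vel": joint speeds; "joint_torque": joint torques, N m; "tool_pos": TCP position; "tcp_rot": TCP orientation; "wrist_force": force on the tool from outside, world axes, zero at the start; "torque": the same for the moment, N m; "width": opening from 0.0 (shut) to 1.0 (fully open).
Only numpy, scipy, OpenCV 4.12 (cv2) and the standard library are available. Lean on these libraries where they do the work, as an engineer would, in place of code of your own. Each camera call takes 0.05 s, during which the arm holds its last target.

## Task

Put the gift carton in the bench compression tester under its 12 N test load. First turn the large outer wheel clockwise until the steel plate has just come to rest on the carton and the force dial's needle has only begun to lift, no more than 5 N; then leave the wheel alone and turn the small inner knob on top, lightly, until the needle stands in the green mark at 12 N, never letting it run into the red. Let go with the load still on, keep your hands off the head and the carton, and leave everything else on the table where it is.

Things in the scene. Friction and masses are not known exactly. Their poses are not given: they have to be found in the camera images.
- tester: the bench compression tester, fixed: grey base 270 x 200 mm, 22 mm high; aluminium column 36 x 44 mm with the coaxial drive on top. Origin on the table under the column's and the drive's common vertical axis; x points along the head's arm to the gauge axis, 105 mm away; z up. The cap under the wheel ends 212 mm above the table; above it a neck 26 mm across bears the wheel
- coarse_center (a point): centre of the large outer (coarse) wheel: black ribbed disc, vertical axis, 56 mm across, 22 mm thick, its middle 243 mm above the table. Turning it clockwise seen from above lowers head and plate by 6 mm per rad (18 N per rad once the plate is on the carton); 1 to 3 grasps of turning. It needs 0.16 to 0.3 N m: grip the rim firmly, some 30 N, without leaning on it. It stays where it is left
- fine_center (a point): centre of the small inner (fine) knob on the same axis above the wheel: bare ribbed metal, 28 mm across, 26 mm high, middle 279 mm, top 292 mm above the table, on a 14 mm spindle with 12 mm of free height to the wheel below. Turns with 0.06 to 0.09 N m: 12 N of grip is enough. Delicate: grip under 20 N, no shove sideways (finger forces, both sides added, under 40 N)
- fine (a joint): turn of the fine knob, rad, growing clockwise seen from above; clockwise lowers the wheel, head and plate (not the knob itself) by 1.25 mm per rad, and once the plate is on the carton adds 3.75 N per rad. Starts at 0; stops at -1.0 and 5.4. Stays where it is left
- needle (a joint): the force dial's black needle, rad, clockwise: 0.2 rad per N of press on the plate, 0 when the plate hangs free, 0.5 N = 0.1, 5 N = 1.0, 12 N = 2.4. The dial has ticks every 1 N (long ones every 5 N) from 0 to 20 N, a green mark from 10.5 to 13.5 N (2.1 to 2.7 rad) and a red one from 16 N (3.2 rad) up
- dial_center (a point): centre of the force dial, a white face 79 mm across that looks up, on the gauge at the end of the head's arm; it is about 180 mm above the table and goes up and down with the head
- needle_tip (a point): tip of the needle, 35 mm from the dial's centre. The 10 N tick lies in the tester's +x direction from the centre; 0 N is 2.0 rad anticlockwise of it, 20 N is 2.0 rad clockwise of it
- head: the grey head that slides on the column and carries arm, gauge, dial and plate; origin on the gauge axis. Not to be pushed or held
- plate_bottom (a point): centre of the underside of the round steel press plate, 64 mm across, that hangs from the gauge on a sprung stem of 3 N per mm; at the start 2 to 19 mm above the carton
- carton_center (a point): point on the mid-line of the gift carton under the plate, 25 mm above its underside. Cream tray with a dark telescoping lid, 85 x 190 mm, 44 to 56 mm high overall: how high the lid stands depends on what is packed and is not measured. Loose on the tester's anvil (28 mm above the table), 0.2 kg, long side along the tester's y; hardly gives under the load
- packed_carton_c (a point): centre of another dark gift carton, 85 x 200 x 50 mm, loose on the table; leave it
- empty_tray_c (a point): centre of an empty cream carton tray, 85 x 200 x 45 mm, loose; leave it
- paper_cup_c (a point): centre of a white paper cup with green dots, 72 mm wide, 85 mm high; leave it
- tape_dispenser_c (a point): middle of a grey tape dispenser, 65 x 170 mm, 93 mm high; leave it
- marker_c (a point): middle of a white marker pen with a black cap, 130 mm long, lying beside the tester; leave it
- check_weight_c (a point): middle of a steel check weight, 42 mm wide, 61 mm high, standing beside the tester; leave it
Things that resemble listed ones, but are neither listed nor needed, are in the scene too. Leave any orange look-alike of the part that bears carton_center alone.

How it is judged:
By the outcome, as a careful person would: the job done as asked, in the order asked, and still so for the second after the job is handed in, with the robot touching nothing.
It also fails if it takes over 72 s, if anything falls off the work surface, if the arm or the gripper's body presses on something with over 40 N, if the wrist force passes 120 N, or if a joint passes its speed limit or range.

## Working session

There is one attempt and no reset: what is moved stays moved. The work goes in short steps, Python scripts to look and compute and a shell command to move; the robot and the scene stay as the last step left them, time stands still between calls to the robot, and variables do not carry over. Pictures are saved under pics/ and viewed, and the job is handed in when it is done.

```bash
mkdir -p pics
cat > h.py <<'E'
import numpy as np,cv2
from workcell import read_state, read_camera, get_calibration
from scipy.spatial.transform import Rotation as R
def Rm(c):
    o=np.array(c["orientation"],float)
    return o if o.shape==(3,3) else R.from_rotvec(o).as_matrix()
def ray(c,u,v):
    d=np.array([(u-c["K"][0][2])/c["K"][0][0],(v-c["K"][1][2])/c["K"][1][1],1.0]); return Rm(c)@d
def onz(c,u,v,z):
    d=ray(c,u,v); e=np.array(c["eye"]); return e+d*(z-e[2])/d[2]
def dep(c,u,v,z): return np.array(c["eye"])+ray(c,u,v)*z
def proj(c,p):
    q=Rm(c).T@(np.array(p)-np.array(c["eye"])); K=np.array(c["K"]); r=K@q; return r[:2]/r[2]
E
python3 - <<'E'
from h import *
for n in ["scene","top","wrist"]:
    c=get_calibration(n); p,d=read_camera(n)
    cv2.imwrite(f"pics/{n}0.png",p); np.save(f"{n}0.npy",d); print(n,c)
print(read_state())
E
```

```text
scene {'K': array([[393.26888613,   0.        , 264.10900779],
       [  0.        , 393.26888613, 193.99151118],
       [  0.        ,   0.        ,   1.        ]]), 'eye': array([ 1.17402146, -0.22302859,  1.06149652]), 'orientation': array([-2.02480301, -1.52435576,  0.53351376])}
top {'K': array([[353.93406538,   0.        , 255.58514753],
       [  0.        , 353.93406538, 195.36080843],
       [  0.        ,   0.        ,   1.        ]]), 'eye': array([0.31229022, 0.01069838, 1.1157222 ]), 'orientation': array([-2.13498006,  2.12019177, -0.22098321])}
wrist {'K': array([[295.68451637,   0.        , 251.22065526],
       [  0.        , 295.68451637, 190.12777068],
       [  0.        ,   0.        ,   1.        ]]), 'eye': array([0.17743167, 0.65534563, 0.37465142]), 'orientation': array([2.37950159, 1.61591516, 0.24718683])}
{'time': 0.15, 'q': array([ 1.15509222e+00,  2.64578245e-01,  1.60503164e+00, -3.96466796e-05,
        1.27372157e+00, -3.69200003e-02]), 'joint_vel': array([-4.55298073e-04, -2.82429091e-03, -1.80227016e-03,  3.36729851e-05,
       -1.39024574e-03, -4.84904657e-04]), 'joint_torque': array([-4.97684880e-07, -5.15904164e+01, -3.67959952e+01,  4.03361901e-05,
        8.00047768e-03, -1.18522331e-05]), 'tool_pos': array([0.24940973, 0.62663065, 0.23026478]), 'tcp_rot': array([ 0.29583555,  1.55064585, -0.29852384]), 'wrist_force': array([ 0.06787251, -0.17018072,  0.12422014]), 'torque': array([0.00688792, 0.03272578, 0.01305245]), 'width': 1.0023910685877202}
```

View pics/scene0.png

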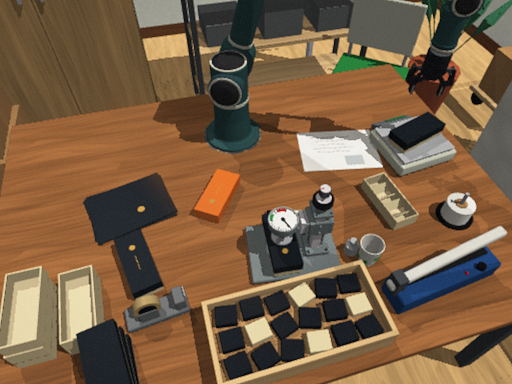

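View pics/top0.png

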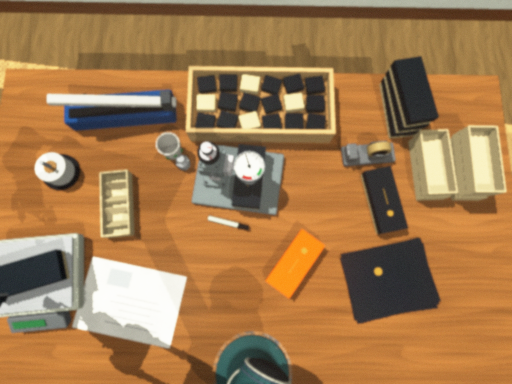

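View pics/wrist0.png

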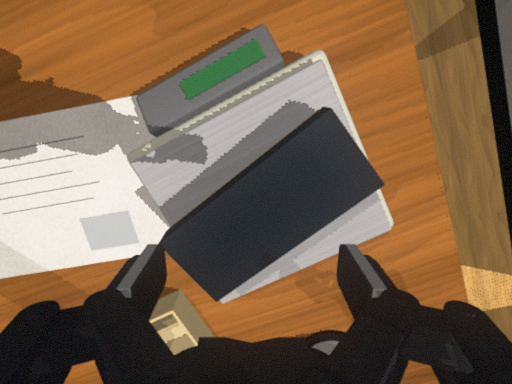

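The scene picture shows the tester at (300,240), with its drive at (322,197) and dial at (284,222). In the top view the drive is at (208,151) and the dial at (250,164). Next, close crops and measurements.

Run:
```python
from h import *
a=cv2.imread("pics/scene0.png")[170:290,230:350]; b=cv2.imread("pics/top0.png")[130:220,185:290]
cv2.imwrite("pics/c0.png",np.hstack([cv2.resize(a,(400,400),interpolation=2),cv2.resize(b,(400,343),interpolation=2).copy() if 0 else cv2.copyMakeBorder(cv2.resize(b,(400,343),interpolation=2),0,57,0,0,0)]))
```

```text
(no output)
```

View pics/c0.png

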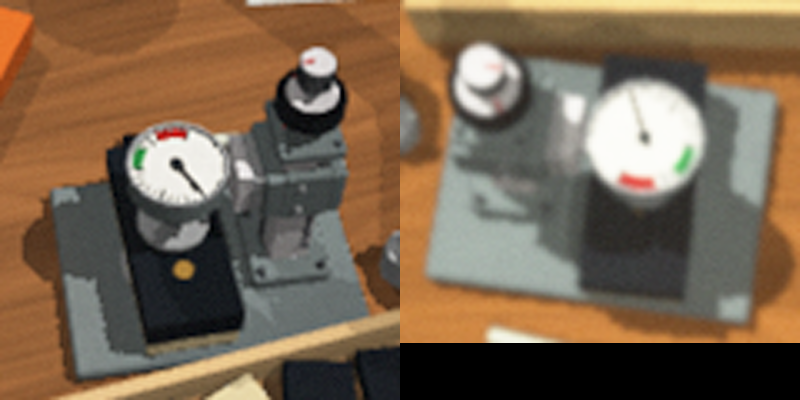

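Run:
```python
from h import *
def cloud(n):
    c=get_calibration(n); d=np.load(n+"0.npy"); v,u=np.mgrid[0:384,0:512]
    K=c["K"]; r=np.stack([(u-K[0][2])/K[0][0],(v-K[1][2])/K[1][1],np.ones_like(d)],-1)*d[...,None]
    return c,r@Rm(c).T+np.array(c["eye"]),d
for n,box in [("top",(185,130,290,220)),("scene",(230,170,350,290))]:
    c,P,d=cloud(n); print(n)
    w=onz(c,*( (208,152) if n=="top" else (322,200)),.25); print('rough',w)
    u0,v0,u1,v1=box; Q=P[v0:v1,u0:u1].reshape(-1,3); Q=Q[d[v0:v1,u0:u1].ravel()>0]
    for lo,hi in [(.283,.30),(.246,.262),(.172,.195)]:
        S=Q[(Q[:,2]>lo)&(Q[:,2]<hi)]
        if n and len(S): 
            (x,y),r=cv2.minEnclosingCircle(S[:,:2].astype(np.float32)); print(lo,hi,len(S),'mean',S.mean(0).round(4),'circ',round(x,4),round(y,4),round(r,4))
    S=Q[(Q[:,2]>.016)&(Q[:,2]<.028)]; print('base',len(S),cv2.minAreaRect(S[:,:2].astype(np.float32)))
```

```text
top
rough [0.59186969 0.11964314 0.25      ]
0.283 0.3 117 mean [0.5895 0.1192 0.2916] circ 0.5908 0.1202 0.0152
0.246 0.262 249 mean [0.584  0.1173 0.2541] circ 0.5908 0.1197 0.0287
0.172 0.195 1017 mean [0.5774 0.0389 0.1769] circ 0.5725 0.0642 0.0903
base 2383 ((0.580454409122467, 0.05342826247215271), (0.33373311161994934, 0.2624083161354065), 89.98416900634766)
scene
rough [0.59858192 0.11274934 0.25      ]
0.283 0.3 103 mean [0.5957 0.1175 0.2907] circ 0.5937 0.1184 0.0154
0.246 0.262 231 mean [0.6009 0.1137 0.254 ] circ 0.5948 0.1187 0.0294
0.172 0.195 994 mean [0.5874 0.0444 0.1777] circ 0.5932 0.0618 0.0912
base 2130 ((0.4764207899570465, 0.06182035803794861), (0.3090481460094452, 0.41108250617980957), 89.0200424194336)
```

```bash
cat > dial.py <<'E'
from h import *
def dial(n,p,box,z=None,save=None,S=8):
    c=get_calibration(n); u0,v0,u1,v1=box
    im=p[v0:v1,u0:u1]; hsv=cv2.cvtColor(im,cv2.COLOR_BGR2HSV)
    g=cv2.inRange(hsv,(45,90,50),(85,255,255)); r=cv2.inRange(hsv,(0,120,80),(10,255,255))|cv2.inRange(hsv,(170,120,80),(180,255,255))
    w=cv2.inRange(hsv,(0,0,150),(180,60,255))
    m=w|g|r
    out=[]
    for k in (w,g,r):
        nn,l,st,ce=cv2.connectedComponentsWithStats(k); 
        if nn>1:
            i=1+np.argmax(st[1:,4]); out.append((ce[i]+[u0,v0],st[i,4]))
        else: out.append(None)
    return out
E
python3 - <<'E'
from dial import *
for n,box in [("top",(232,148,268,184)),("scene",(264,203,303,240))]:
    p=cv2.imread(f"pics/{n}0.png"); c=get_calibration(n); d=np.load(n+"0.npy")
    o=dial(n,p,box); print(n,o)
    for k in o:
        if k: 
            u,v=k[0]; print(onz(c,u,v,.18).round(4), d[int(v),int(u)], dep(c,u,v,d[int(round(v)),int(round(u))]).round(4))
E
```

```text
top [(array([247.46586345, 164.57028112]), np.int32(747)), (array([259., 172.]), np.int32(7)), (array([246.73333333, 177.33333333]), np.int32(15))]
[0.5797 0.0195 0.18  ] 0.9745417 [0.5804 0.0195 0.1775]
[ 0.559  -0.0122  0.18  ] 0.967888 [ 0.5595 -0.0122  0.178 ]
[0.5437 0.0211 0.18  ] 0.96787286 [0.5444 0.0212 0.1774]
scene [(array([283.642, 219.308]), np.int32(500)), (array([271.07142857, 217.        ]), np.int32(14)), (array([280.80952381, 209.66666667]), np.int32(21))]
[0.5836 0.0147 0.18  ] 1.0838175 [0.5838 0.0146 0.1803]
[ 0.5667 -0.0164  0.18  ] 1.0922983 [ 0.5644 -0.0156  0.1767]
[0.5498 0.0173 0.18  ] 1.1102693 [0.5464 0.0186 0.1752]
```

The things that could be mistaken for the wheel and knob, in the top view:
- **White roll on a black stand:** at (55,170).
- **Mug:** at (168,145).
- **Check weight:** at (182,160).

The orange carton at (297,262) is the look-alike of the carton; leave it. The drive at (208,151) sits on the tester's column: black ring r≈28 mm at z 0.254, metal knob top at z 0.291, and 104 mm from the dial. That matches the description, so I'm moving over it.

```bash
python3 -m creep '[[0,[21,-32,12],0.09],[0,[21,-32,12],0.09],[0,[21,-32,12],0.09],[0,[21,-32,12],0.09],[0,[21,-32,12],0.09],[0,[21,-32,12],0.09],[0,[21,-32,12],0.09],[0,[21,-32,12],0.09]]' 35; python3 -c "
from h import *
s=read_state();print(s['q'],s['tool_pos'])"
```

```text
time: 0.82
tool_pos: [0.418, 0.3693, 0.3276]
tcp_rot: [-0.272, 1.554, 0.271]
wrist_force: [0.1, 0.1, -0.3]
width: 1.001
[ 6.78984286e-01 -3.68291154e-03  1.72892862e+00 -4.84883175e-05
  1.41661331e+00 -1.23774763e+00] [0.41804414 0.3693295  0.32761123]
```

```bash
python3 -m creep '[[0,[22,-32,2],0.09],[0,[22,-32,2],0.09],[0,[22,-32,2],0.09],[0,[22,-32,2],0.09],[0,[22,-32,2],0.09],[0,[22,-32,2],0.09],[0,[22,-32,2],0.09],[0,[20,-26,2],0.08]]' 35; python3 -c "
from h import *
s=read_state();print(s['q'],s['tool_pos'],R.from_rotvec(s['tcp_rot']).as_matrix())
c=get_calibration('wrist');p,d=read_camera('wrist');cv2.imwrite('pics/w1.png',p);np.save('w1.npy',d);print(c, proj(c,(.592,.119,.292)),proj(c,(.583,.0155,.178)))
p,d=read_camera('scene');cv2.imwrite('pics/s1.png',p)
"
```

```text
time: 1.48
tool_pos: [0.5924, 0.1186, 0.343]
tcp_rot: [-0.821, 1.411, 0.821]
wrist_force: [-0.2, 0.1, 0.2]
width: 1.0
[ 1.56621301e-01  8.22936773e-02  1.61239574e+00 -5.42393207e-04
  1.44739186e+00 -2.46863185e+00] [0.59236114 0.11856158 0.34300916] [[-3.98662017e-04 -8.69665207e-01  4.93641843e-01]
 [-6.07893111e-04  4.93642002e-01  8.69664995e-01]
 [-9.99999736e-01  4.66209255e-05 -7.25459804e-04]]
{'K': array([[295.68451637,   0.        , 251.22065526],
       [  0.        , 295.68451637, 190.12777068],
       [  0.        ,   0.        ,   1.        ]]), 'eye': array([0.55417647, 0.05102081, 0.48768401]), 'orientation': array([0.77280367, 2.93067322, 0.45391234])} [251.76940959 211.25735864] [207.47158657  78.52449   ]
```

View pics/w1.png

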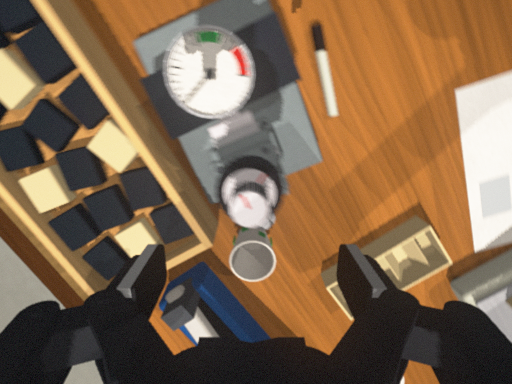

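View pics/s1.png

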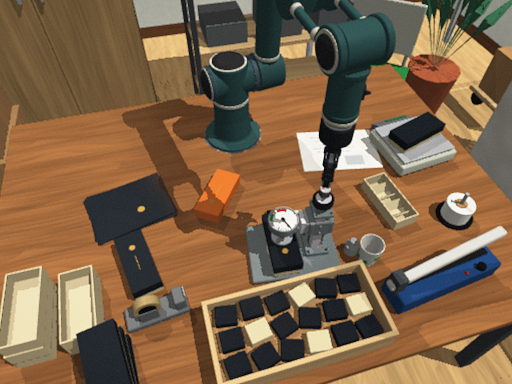

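The wrist view shows the knob top with its red mark at (254,208), the black wheel around it, the dial at (209,72) with its needle resting at about 0 N, and the pads at (150,265) and (352,265). Next I measure the axis from this view and zoom in.

Run:
```python
from h import *
c=get_calibration('wrist');p=cv2.imread('pics/w1.png');d=np.load('w1.npy')
v,u=np.mgrid[0:384,0:512];K=c["K"]
P=np.stack([(u-K[0][2])/K[0][0],(v-K[1][2])/K[1][1],np.ones_like(d)],-1)*d[...,None]@Rm(c).T+np.array(c["eye"])
sub=np.zeros_like(d,bool); sub[130:240,205:300]=1
for lo,hi in [(.284,.298),(.246,.262)]:
    m=sub&(P[...,2]>lo)&(P[...,2]<hi); S=P[m]; print(m.sum(),S.mean(0).round(4),cv2.minEnclosingCircle(S[:,:2].astype(np.float32)))
m=np.zeros_like(sub); m[20:125,155:265]=1; m&=(P[...,2]>.165)&(P[...,2]<.19); S=P[m]; print(m.sum(),S.mean(0).round(4),cv2.minEnclosingCircle(S[:,:2].astype(np.float32)))
# carton top / anything between .06 and .09 around
m=np.zeros_like(sub); m[20:150,130:320]=1
z=P[...,2][m]; print(np.histogram(z[(z>.015)&(z<.2)],bins=np.arange(.015,.2,.005)))
cv2.imwrite('pics/w1c.png',np.hstack([cv2.resize(p[15:135,150:270],(400,400),interpolation=2),cv2.resize(p[140:240,200:300],(400,400),interpolation=2)]))
```

```text
1353 [0.5917 0.1153 0.2928] ((0.592639684677124, 0.11700652539730072), 0.015232116915285587)
2098 [0.5878 0.1087 0.2555] ((0.5925338268280029, 0.11720532923936844), 0.028859790414571762)
6713 [0.5773 0.0143 0.1774] ((0.5753918290138245, 0.02479143626987934), 0.05406787991523743)
(array([ 177, 4948,  616,   76,   99,  194,   77,   67,   60,   58,   54,
        113,   50, 5185,  238,    0,    0,    0,    0,    0,    0,    0,
          0,    2,    9,   15,    9,   10,    7,   14,   91,   93, 6035,
       1779,    1,    0]), array([0.015, 0.02 , 0.025, 0.03 , 0.035, 0.04 , 0.045, 0.05 , 0.055,
       0.06 , 0.065, 0.07 , 0.075, 0.08 , 0.085, 0.09 , 0.095, 0.1  ,
       0.105, 0.11 , 0.115, 0.12 , 0.125, 0.13 , 0.135, 0.14 , 0.145,
       0.15 , 0.155, 0.16 , 0.165, 0.17 , 0.175, 0.18 , 0.185, 0.19 ,
       0.195]))
```

View pics/w1c.png

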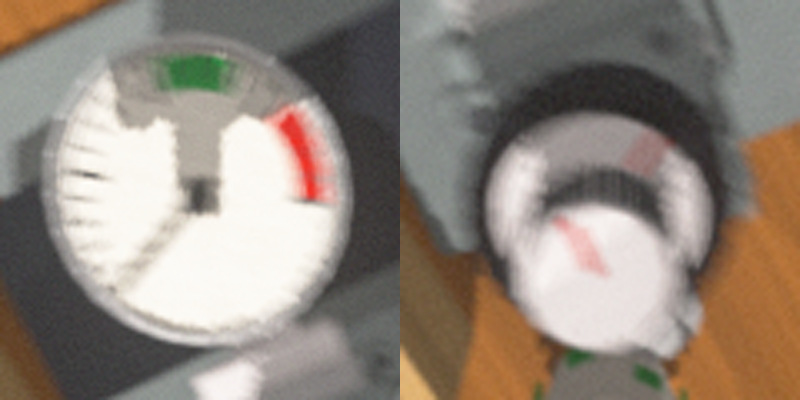

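```bash
python3 -m creep '[[0,[0,0,-24],0],[0,[0,0,-24],0],[0,[0,0,-22],0],[0,[0,0,-18],0],[0,[0,0,-14],0],[0,[0,0,-10],0],[0,[0,0,-6],0],[0,[0,0,0],0]]' 35; python3 -m creep '[[70,[0,0,0],0],[75,[0,0,0],0],[80,[0,0,0],0],[85,[0,0,0],0],[85,[0,0,0],0],[85,[0,0,0],0],[85,[0,0,0],0],[85,[0,0,0],0]]' 35
```

```text
time: 2.25
tool_pos: [0.5908, 0.1214, 0.2239]
tcp_rot: [-0.818, 1.413, 0.82]
wrist_force: [-0.4, 0.0, 0.6]
width: 0.997
time: 2.92
tool_pos: [0.5922, 0.121, 0.2258]
tcp_rot: [-0.819, 1.41, 0.818]
wrist_force: [1.5, -1.4, 1.3]
width: 0.666
```

```bash
python3 -m creep '[[70,[0,0,0],0],[70,[0.5,-2,0],0],[70,[0,0,0],0],[82,[0,0,0],0],[88,[0,0,0],0],[92,[0,0,0],0],[95,[0,0,0],0],[95,[0,0,0],0]]' 35; python3 -c "
from h import *
s=read_state();print(s['q'],s['tool_pos'],s['wrist_force'],s['torque'])
p,d=read_camera('wrist');cv2.imwrite('pics/w2.png',p);
p,d=read_camera('scene');cv2.imwrite('pics/s2.png',p[150:300,210:410])"
```

```text
time: 3.58
tool_pos: [0.5917, 0.1192, 0.2252]
tcp_rot: [-0.818, 1.412, 0.819]
wrist_force: [-2.4, 0.3, 0.9]
width: 0.647
[ 1.57429895e-01  1.34543115e-01  1.76892677e+00  8.87786637e-05
  1.23898707e+00 -2.46462585e+00] [0.59171108 0.11917163 0.22524521] [-2.37049052  0.26447944  0.92784807] [-0.02402285  0.42102568 -0.02173969]
```

View pics/w2.png

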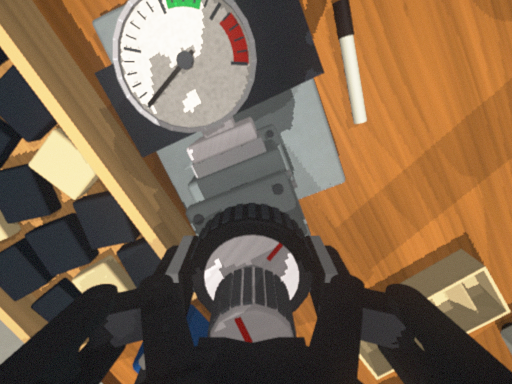

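View pics/s2.png

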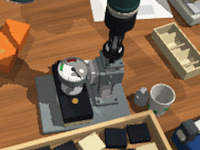

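The wrist camera sees the dial at (185,60), with the needle at 0, and the pads on the rim. I'll grip fully and make a first small clockwise turn.

```bash
python3 -m creep '[[110,[0,0,0],0],[120,[0,0,0],0],[120,[0,0,0],0],[120,[0,0,0],-0.07],[120,[0,0,0],-0.08],[120,[0,0,0],-0.08],[120,[0,0,0],-0.07],[120,[0,0,0],0]]' 35; python3 -c "
from h import *
s=read_state();print(s['q'],s['tool_pos'],s['wrist_force'],s['torque'])
p,d=read_camera('wrist');cv2.imwrite('pics/w3.png',p)"
```

```text
time: 4.35
tool_pos: [0.5919, 0.119, 0.2253]
tcp_rot: [-0.586, 1.491, 0.586]
wrist_force: [-3.7, -0.6, 2.7]
width: 0.643
[ 1.57248729e-01  1.34611131e-01  1.76883408e+00 -1.01618291e-04
  1.23866566e+00 -2.16272473e+00] [0.59189993 0.11902758 0.22525364] [-3.74438052 -0.64495253  2.67087545] [-0.06350026  0.5590439  -0.17569832]
```

View pics/w3.png

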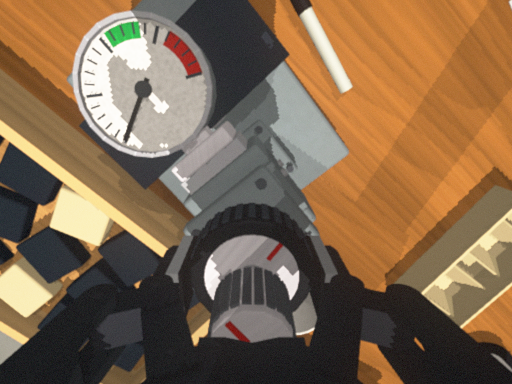

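```bash
cat > needle.py <<'E'
from h import *
import sys
def read(tag,save=True):
    c=get_calibration('wrist'); p,d=read_camera('wrist'); p=p.copy()
    cv2.imwrite(f'pics/{tag}.png',p)
    nom=np.array([.583,.0155])
    zz=.178
    for _ in range(2):
        u,v=proj(c,(*nom,zz)).astype(int)
        if not(12<u<500 and 12<v<372): print('dial out of view',u,v); return
        D=d[v-12:v+12,u-12:u+12]; dv=np.median(D[D>0]); zz=dep(c,u,v,dv)[2]
    S=.00025; n=480; pts=np.float32([[0,0],[n,0],[n,n],[0,n]])
    # rectified: col -> -y world, row -> -x world
    W=lambda q:(nom[0]-(q[1]-n/2)*S, nom[1]-(q[0]-n/2)*S, zz)
    src=np.float32([proj(c,W(q)) for q in pts])
    H=cv2.getPerspectiveTransform(src,pts)
    r=cv2.warpPerspective(p,H,(n,n),flags=cv2.INTER_CUBIC); g=cv2.cvtColor(r,cv2.COLOR_BGR2GRAY)
    hc=cv2.HoughCircles(cv2.GaussianBlur(g,(9,9),2),cv2.HOUGH_GRADIENT,1,20,param1=80,param2=20,minRadius=150,maxRadius=172)
    cx,cy,cr=min(hc[0],key=lambda h:np.hypot(h[0]-n/2,h[1]-n/2)) if hc is not None else (n/2,n/2,0)
    print('circle offs mm',((cx-n/2)*S*1e3).round(1),((cy-n/2)*S*1e3).round(1),cr*S*1e3,'dial z',round(zz,4))
    # hub refine: darkest blob
    dk=cv2.GaussianBlur(g,(0,0),6).astype(float); x0,y0=int(cx),int(cy); w=dk[y0-24:y0+25,x0-24:x0+25]
    j=np.unravel_index(w.argmin(),w.shape); cx2,cy2=x0-24+j[1],y0-24+j[0]; print('hub',(cx2,cy2),'circ',(cx,cy))
    hsv=cv2.cvtColor(r,cv2.COLOR_BGR2HSV)
    def ang(x,y): return np.arctan2(-(x-cx2),-(y-cy2)) # world angle: x=-row,y=-col
    yy,xx=np.mgrid[0:n,0:n]; rr=np.hypot(xx-cx2,yy-cy2)*S; A=ang(xx,yy)
    ring=(rr<.041)&(rr>.02)
    gm=(cv2.inRange(hsv,(45,90,40),(85,255,255))>0)&ring
    rm=((cv2.inRange(hsv,(0,120,60),(8,255,255))|cv2.inRange(hsv,(172,120,60),(180,255,255)))>0)&ring
    cm=lambda m:np.angle(np.exp(1j*A[m]).mean()) if m.any() else np.nan
    gA,rA=cm(gm),cm(rm)   # green middle=12N; red middle=18N
    th=np.linspace(-np.pi,np.pi,1441)[:-1]; rad=np.arange(.010,.027,.00025)/S
    X=(cx2-np.sin(th)[:,None]*rad).astype(np.float32); Y=(cy2-np.cos(th)[:,None]*rad).astype(np.float32)
    s=cv2.remap(g,X,Y,1).astype(float); bad=np.percentile(s,85,axis=1); 
    k=np.argsort(bad)[:12]; k=k[np.abs(np.angle(np.exp(1j*(th[k]-th[k[0]]))))<.15]
    nA=np.angle(np.exp(1j*th[k]).mean())
    wr=lambda a:(a+np.pi)%(2*np.pi)-np.pi
    yaw=wr(gA+.4)   # 12N lies .4 rad clockwise of +x
    f=lambda z:(wr(z-nA-2.0)+2.0) 
    # force = 12 + clockwise angle from green /0.2
    rel=wr(gA-nA); rel=rel-2*np.pi if rel>2.0 else rel
    print('green',gA.round(3),'red',rA.round(3),'g-r (1.2):',wr(gA-rA).round(3),'needle ang',nA.round(3),'dark',bad[k[0]],'FORCE by green',round(12+rel/.2,2),'by red',round(18+((wr(rA-nA)-2*np.pi) if wr(rA-nA)>.9 else wr(rA-nA))/.2,2),'yaw',yaw.round(3))
    cv2.line(r,(int(cx2),int(cy2)),(int(cx2-150*np.sin(nA)),int(cy2-150*np.cos(nA))),(255,0,255),1)
    cv2.imwrite(f'pics/{tag}r.png',r)
if __name__=='__main__': 
    s=read_state(); print('q6',s['q'][5].round(3),'pos',s['tool_pos'].round(4),'F',s['wrist_force'].round(1),'T',s['torque'].round(3),'w',round(s['width'],3),'t',s['time']); read(sys.argv[1])
E
python3 needle.py n1
```

```text
q6 -2.166 pos [0.5919 0.119  0.2253] F [-3.3 -0.3  2.4] T [-0.104  0.573 -0.225] w 0.647 t 4.4
circle offs mm -1.6 1.1 37.625004 dial z 0.1764
hub (np.int64(244), np.int64(256)) circ (np.float32(233.5), np.float32(244.5))
green -2.164 red 2.988 g-r (1.2): 1.132 needle ang 0.295 dark 59.0 FORCE by green -0.29 by red 0.05 yaw -1.764
```

View pics/n1r.png

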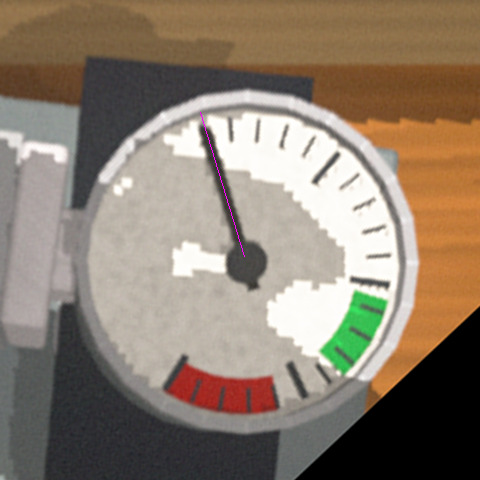

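```bash
python3 - <<'E'
s=open('needle.py').read()
a=s.index("    dk=cv2.Gauss"); b=s.index("    hsv=cv2.cvtColor(r")
s=s[:a]+"""    dkm=cv2.morphologyEx((g<90).astype(np.uint8),cv2.MORPH_OPEN,cv2.getStructuringElement(2,(23,23)))
    nn,l,st,ce=cv2.connectedComponentsWithStats(dkm); cand=[i for i in range(1,nn) if np.hypot(*(ce[i]-[cx,cy]))<40]
    cx2,cy2=min((ce[i] for i in cand),key=lambda q:np.hypot(*(q-[cx,cy]))) if cand else (cx,cy)
    print('hub',cx2,cy2,len(cand))
"""+s[b:]
open('needle.py','w').write(s)
E
python3 - <<'E'
from h import *
p,d=read_camera('scene'); cv2.imwrite('pics/s3.png',cv2.resize(p[195:280,235:345],(770,595),interpolation=2))
E
python3 -m creep '[[120,[0,0,0],-0.04],[120,[0,0,0],-0.06],[120,[0,0,0],-0.06],[120,[0,0,0],-0.04],[120,[0,0,0],0],[120,[0,0,0],0],[120,[0,0,0],0],[120,[0,0,0],0]]' 35; python3 needle.py n2
```

```text
time: 5.17
tool_pos: [0.592, 0.1189, 0.2252]
tcp_rot: [-0.433, 1.528, 0.433]
wrist_force: [-4.5, -2.4, 2.5]
width: 0.647
q6 -1.966 pos [0.592  0.1189 0.2252] F [-4.5 -2.4  2.5] T [-0.18   0.756 -0.081] w 0.647 t 5.1667
circle offs mm -2.4 1.9 37.625004 dial z 0.175
hub 246.09357200976405 261.53213995117983 1
green -2.142 red 2.968 g-r (1.2): 1.173 needle ang 0.295 dark 63.0 FORCE by green -0.18 by red -0.05 yaw -1.742
```

View pics/s3.png

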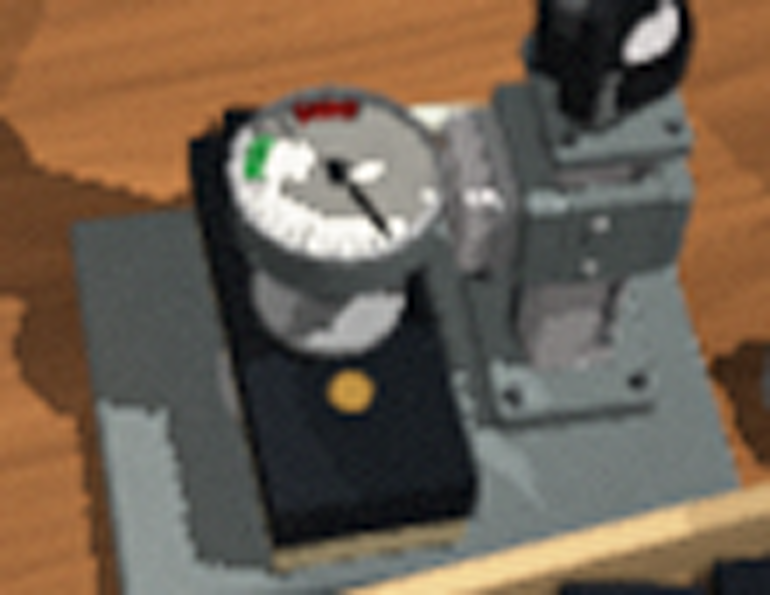

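Run:
```python
from h import *
c=get_calibration('scene')
for z in (.08,.085,.09,.095,.1,.105): print(z,(proj(c,(.6127,.0035,z))-[235,195])*7)
print((proj(c,(.583,.0155,.1775))-[235,195])*7)
```

```text
0.08 [324.93138706 372.01618645]
0.085 [325.46703035 365.63004486]
0.09 [326.00632695 359.20034722]
0.095 [326.54931434 352.72664641]
0.1 [327.09603056 346.20848916]
0.105 [327.64651415 339.64541595]
[341.72975761 172.13897363]
```

Gap estimate: the plate underside was at about 0.095 m before this turn and the carton top is at 0.082 m. That leaves about 11 mm, or roughly 1.8 rad. I'll turn 0.5 rad and check.

```bash
python3 -m creep '[[120,[0,0,0],-0.05],[120,[0,0,0],-0.08],[120,[0,0,0],-0.08],[120,[0,0,0],-0.08],[120,[0,0,0],-0.08],[120,[0,0,0],-0.08],[120,[0,0,0],-0.05],[120,[0,0,0],0]]' 35; python3 needle.py n3; python3 -c "
from h import *
p,d=read_camera('scene'); cv2.imwrite('pics/s4.png',cv2.resize(p[195:280,235:345],(770,595),interpolation=2))"
```

```text
time: 5.88
tool_pos: [0.5921, 0.1187, 0.2252]
tcp_rot: [-0.04, 1.571, 0.039]
wrist_force: [-4.1, -3.3, 3.1]
width: 0.646
q6 -1.464 pos [0.5921 0.1187 0.2252] F [-4.1 -3.3  3.1] T [-0.362  0.549 -0.228] w 0.646 t 5.8833
circle offs mm 0.6 0.4 42.85 dial z 0.172
hub 242.5 241.5 0
green -2.24 red 3.009 g-r (1.2): 1.034 needle ang 0.316 dark 73.0 FORCE by green -0.78 by red 0.05 yaw -1.84
```

View pics/s4.png

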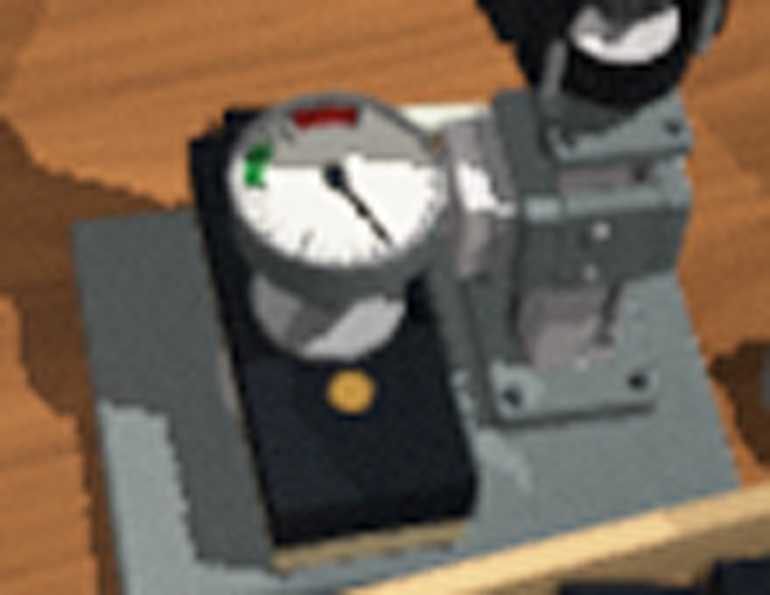

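View pics/n3.png

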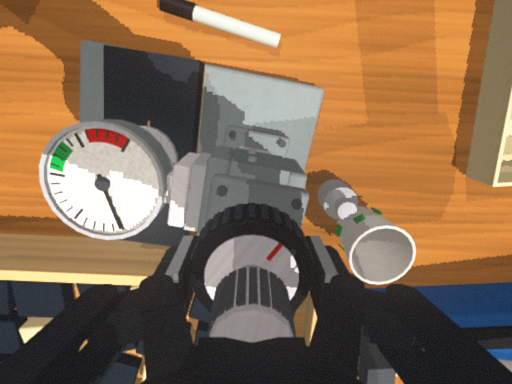

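Still 0 N, with the dial at (103,180) and the plate edge about 7 mm above the lid.

```bash
python3 -m creep '[[120,[0,0,0],-0.05],[120,[0,0,0],-0.08],[120,[0,0,0],-0.08],[120,[0,0,0],-0.08],[120,[0,0,0],-0.08],[120,[0,0,0],-0.08],[120,[0,0,0],-0.05],[120,[0,0,0],0]]' 35; python3 needle.py n4; python3 -c "
from h import *
p,d=read_camera('scene'); cv2.imwrite('pics/s5.png',cv2.resize(p[195:280,235:345],(770,595),interpolation=2))"
```

```text
time: 6.65
tool_pos: [0.592, 0.1184, 0.2252]
tcp_rot: [0.352, 1.542, -0.354]
wrist_force: [-4.4, -3.8, 3.1]
width: 0.642
q6 -0.964 pos [0.592  0.1184 0.2252] F [-4.4 -3.8  3.1] T [-0.501  0.63  -0.171] w 0.642 t 6.65
circle offs mm 0.9 5.6 38.075005 dial z 0.1695
hub 243.5 262.5 0
green -2.138 red 2.971 g-r (1.2): 1.175 needle ang 0.168 dark 89.0 FORCE by green 0.47 by red 0.6 yaw -1.738
```

View pics/s5.png

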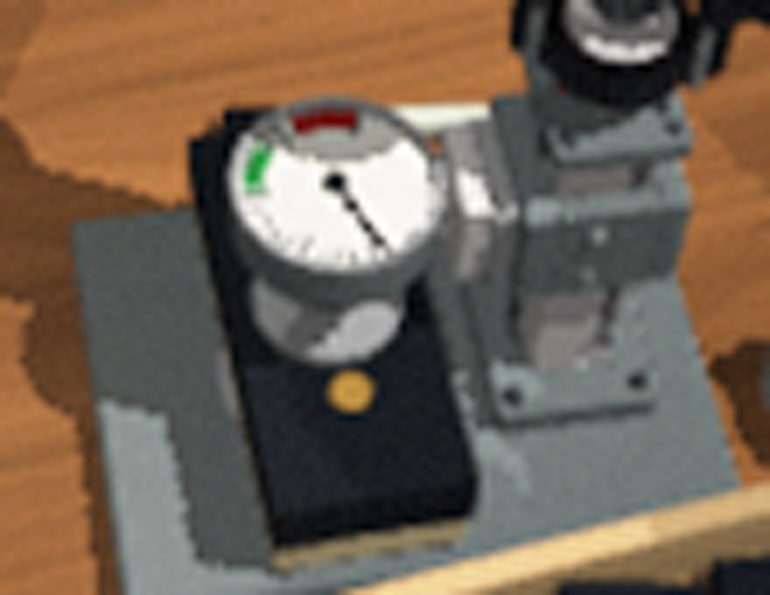

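View pics/n4.png

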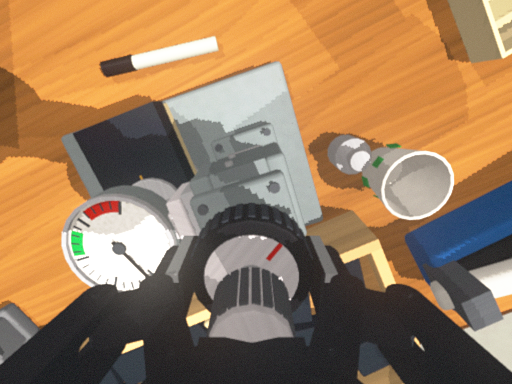

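View pics/n4r.png

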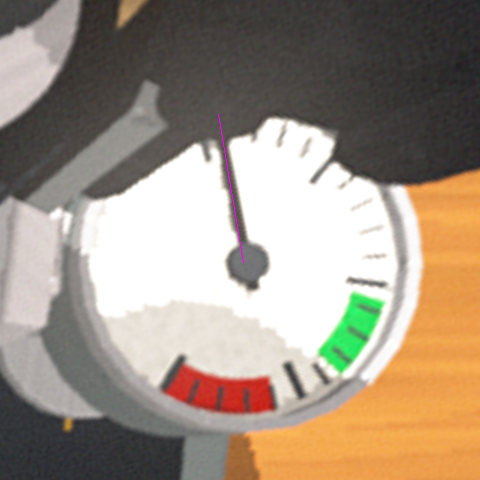

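The needle has just left the 0 tick, at about 0.5 N. I'll add a small 0.08 rad so the contact is clear, then release and look.

```bash
python3 -m creep '[[120,[0,0,0],-0.02],[120,[0,0,0],-0.02],[120,[0,0,0],-0.02],[120,[0,0,0],-0.02],[120,[0,0,0],0],[120,[0,0,0],0],[120,[0,0,0],0],[120,[0,0,0],0]]' 35; python3 needle.py n5
```

```text
time: 7.42
tool_pos: [0.592, 0.1183, 0.2253]
tcp_rot: [0.413, 1.531, -0.415]
wrist_force: [-4.6, -3.7, 2.9]
width: 0.644
q6 -0.886 pos [0.592  0.1183 0.2253] F [-4.6 -3.7  2.9] T [-0.51   0.573 -0.186] w 0.644 t 7.4167
circle offs mm 1.9 1.1 42.3 dial z 0.1688
hub 247.5 244.5 0
green -2.259 red 2.974 g-r (1.2): 1.05 needle ang -0.094 dark 84.0 FORCE by green 1.17 by red 1.92 yaw -1.859
```

View pics/n5r.png

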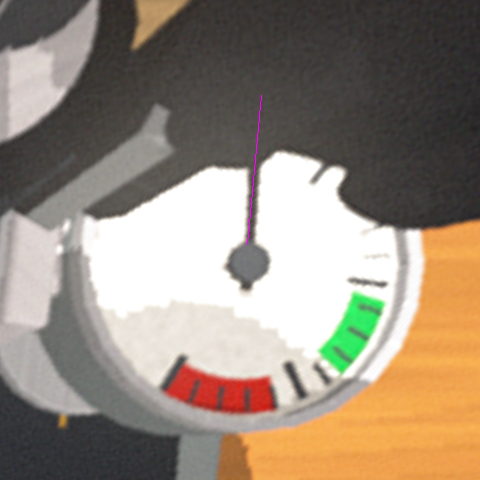

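About 2 N, needle between 1 and 3 N, well short of the 5 N tick at (322,175). I'll open, check the reading free of the hand, rise to the knob's height, and turn back so the camera faces the dial.

```bash
python3 -m creep '[[60,[0,0,0],0],[20,[0,0,0],0],[0,[0,0,0],0],[0,[0,0,0],0],[0,[0,0,0],0],[0,[0,0,0],0],[0,[0,0,12],0],[0,[0,0,18],0]]' 35; python3 -c "
from h import *
s=read_state();print(s['tool_pos'],s['q'],s['wrist_force'])"
python3 -m creep '[[0,[0,0,15],0.11],[0,[0,0,10],0.12],[0,[0,0,5],0.12],[0,[0,0,0],0.12],[0,[0,0,0],0.12],[0,[0,0,0],0.12],[0,[0,0,0],0.12],[0,[0,0,0],0.12]]' 20
python3 -m creep '[[0,[0,0,0],0.1],[0,[0,0,0],0.1],[0,[0,0,0],0.1],[0,[0,0,0],0.1],[0,[0,0,0],0.1],[0,[0,0,0],0.05],[0,[0,0,0],0.0],[0,[0,0,0],0.0]]' 20; python3 needle.py n6
```

```text
time: 8.13
tool_pos: [0.5907, 0.119, 0.2537]
tcp_rot: [0.413, 1.535, -0.416]
wrist_force: [-0.2, 0.2, 0.6]
width: 1.001
[0.59068207 0.11897559 0.25368047] [ 1.57407672e-01  1.17817799e-01  1.73492067e+00  3.07572535e-05
  1.29348041e+00 -8.84732219e-01] [-0.2167498   0.19258547  0.57402768]
time: 8.8
tool_pos: [0.5924, 0.1193, 0.2865]
tcp_rot: [-0.335, 1.543, 0.335]
wrist_force: [0.9, -0.2, -0.1]
width: 1.002
time: 9.47
tool_pos: [0.5924, 0.1192, 0.2862]
tcp_rot: [-0.756, 1.434, 0.756]
wrist_force: [-0.2, 0.6, -1.0]
width: 0.998
q6 -2.383 pos [0.5924 0.1192 0.2862] F [-0.2  0.6 -1. ] T [-0.03   0.011 -0.048] w 0.998 t 9.4667
circle offs mm -1.6 1.9 37.900005 dial z 0.1689
hub 244.99526515151516 263.52272727272725 1
green -2.121 red 2.973 g-r (1.2): 1.189 needle ang -0.072 dark 64.0 FORCE by green 1.76 by red 1.81 yaw -1.721
```

View pics/n6.png

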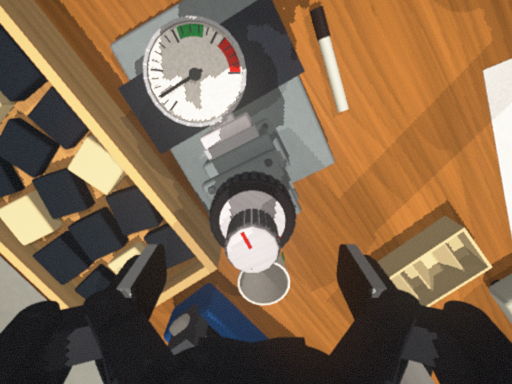

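View pics/n6r.png

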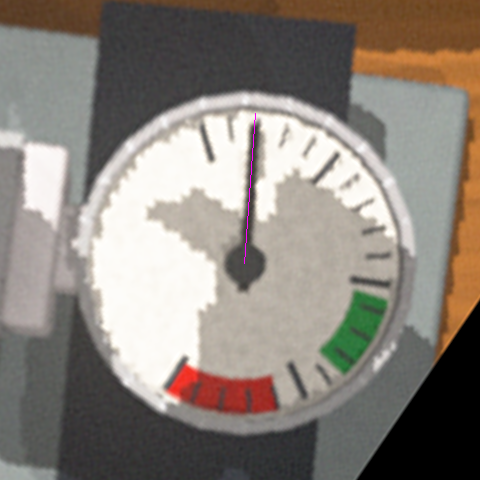

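Run:
```python
from h import *
s=read_state();c=get_calibration('wrist');p,d=read_camera('wrist')
v,u=np.mgrid[0:384,0:512];K=c["K"]
P=np.stack([(u-K[0][2])/K[0][0],(v-K[1][2])/K[1][1],np.ones_like(d)],-1)*d[...,None]@Rm(c).T+np.array(c["eye"])
sub=np.zeros_like(d,bool); sub[160:285,195:310]=1
Rt=R.from_rotvec(s['tcp_rot']).as_matrix(); jaw=Rt[:,1]; print('tcp',s['tool_pos'],'jaw',jaw.round(3))
for lo,hi in [(.286,.30),(.246,.262)]:
    m=sub&(P[...,2]>lo)&(P[...,2]<hi); S=P[m]; (x,y),r=cv2.minEnclosingCircle(S[:,:2].astype(np.float32)); uu=u[m]
    e=np.array([x,y])-s['tool_pos'][:2]; print(m.sum(),x,y,r,'z',np.median(S[:,2]),'along jaw mm',e@jaw[:2]*1e3,'along other',e@Rt[:2,2]*1e3,'cols',np.percentile(uu,[1,99]))
g=cv2.cvtColor(p,cv2.COLOR_BGR2GRAY)
print('row265',[ (i,int(g[265,i])) for i in list(range(150,175,2))+list(range(330,356,2))])
cv2.imwrite('pics/k7.png',cv2.resize(p[150:300,150:350],(800,600),interpolation=2))
```

```text
tcp [0.59230998 0.1191962  0.28596705] jaw [-0.825  0.566 -0.001]
2354 0.5917204022407532 0.11821794509887695 0.015703922137618065 z 0.29378400853172837 along jaw mm -0.06701296737314785 along other -1.1402152733911637 cols [226.   278.47]
3514 0.5910425782203674 0.11871851980686188 0.02906511165201664 z 0.2561703350758593 along jaw mm 0.7750977966828599 along other -1.110725185033068 cols [211. 294.]
row265 [(150, 31), (152, 30), (154, 29), (156, 34), (158, 33), (160, 33), (162, 33), (164, 33), (166, 46), (168, 52), (170, 56), (172, 52), (174, 69), (330, 120), (332, 128), (334, 125), (336, 106), (338, 33), (340, 39), (342, 39), (344, 37), (346, 34), (348, 38), (350, 31), (352, 34), (354, 38)]
```

View pics/k7.png

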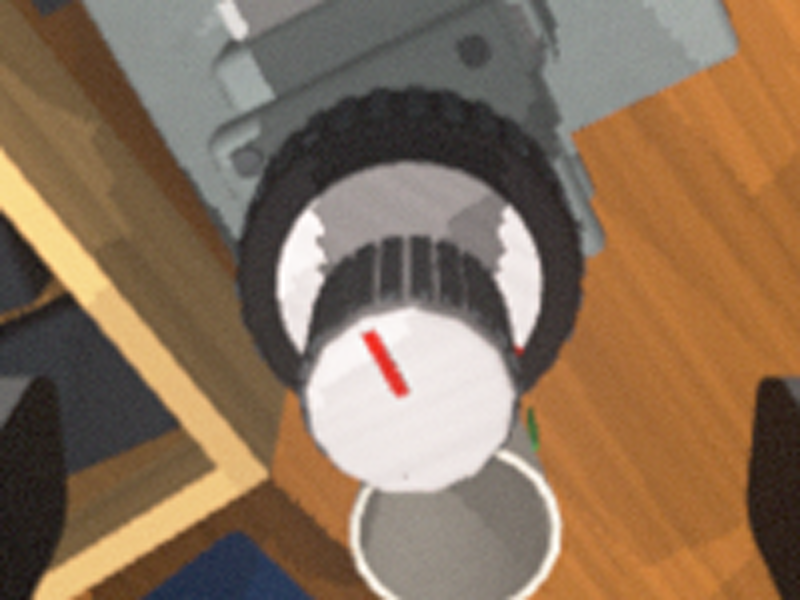

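The knob is centred between the jaws to about 0.5 mm. I'll shift 1 mm crosswise, go down to the knob, pre-close short of contact, and see whether a grip under 20 N is accepted.

```bash
python3 -m creep '[[60,[-0.6,-0.9,-8],0],[100,[0,0,-8],0],[130,[0,0,-5],0],[150,[0,0,-3],0],[160,[0,0,0],0],[160,[0,0,0],0],[160,[0,0,0],0],[160,[0,0,0],0]]' 12; python3 needle.py n8
```

```text
time: 10.23
tool_pos: [0.5918, 0.1183, 0.2617]
tcp_rot: [-0.757, 1.434, 0.757]
wrist_force: [-0.1, -0.3, 0.7]
width: 0.373
q6 -2.386 pos [0.5918 0.1183 0.2617] F [-0.1 -0.3  0.7] T [-0.022 -0.012 -0.002] w 0.373 t 10.2333
circle offs mm -1.4 1.6 37.900005 dial z 0.1687
hub 244.94859813084113 263.0915887850467 1
green -2.12 red 2.977 g-r (1.2): 1.186 needle ang -0.076 dark 68.0 FORCE by green 1.78 by red 1.85 yaw -1.72
```

```bash
python3 -m creep '[[164,[0,0,0],0],[164,[0,0,0],0],[166,[0,0,0],0],[166,[0,0,0],0],[168,[0,0,0],0],[168,[0,0,0],0],[168,[0,0,0],0],[168,[0,0,0],0]]' 12; python3 needle.py n9
```

```text
time: 10.95
tool_pos: [0.5915, 0.1182, 0.2613]
tcp_rot: [-0.757, 1.435, 0.757]
wrist_force: [-0.8, -0.4, -0.7]
width: 0.34
q6 -2.386 pos [0.5915 0.1182 0.2613] F [-0.8 -0.4 -0.7] T [ 0.01   0.003 -0.017] w 0.34 t 10.95
circle offs mm 3.6 1.6 38.175003 dial z 0.169
hub 245.05671077504726 263.0283553875236 1
green -2.123 red 2.974 g-r (1.2): 1.186 needle ang -0.072 dark 66.0 FORCE by green 1.74 by red 1.81 yaw -1.723
```

View pics/n9.png

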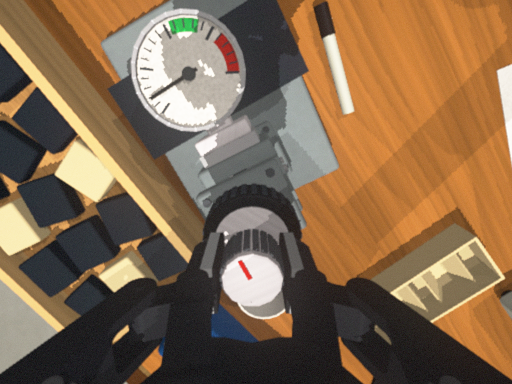

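The pads are about to meet the knob. I'll close a little more and try a small turn.

```bash
python3 -m creep '[[170,[0,0,0],0],[170,[0,0,0],0],[172,[0,0,0],0],[172,[0,0,0],0],[172,[0,0,0],-0.05],[172,[0,0,0],-0.05],[172,[0,0,0],-0.05],[172,[0,0,0],0]]' 12; python3 needle.py n10
```

```text
time: 11.67
tool_pos: [0.5913, 0.1184, 0.2613]
tcp_rot: [-0.64, 1.475, 0.641]
wrist_force: [-1.9, 1.2, 0.9]
width: 0.323
q6 -2.235 pos [0.5913 0.1184 0.2613] F [-1.9  1.2  0.9] T [ 0.193  0.216 -0.047] w 0.323 t 11.6667
circle offs mm -1.4 1.1 37.625004 dial z 0.1686
hub 245.11182994454714 262.6090573012939 1
green -2.13 red 2.975 g-r (1.2): 1.178 needle ang -0.185 dark 66.0 FORCE by green 2.28 by red 2.39 yaw -1.73
```

View pics/n10.png

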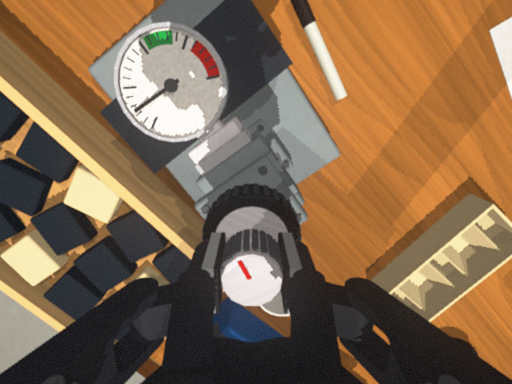

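The knob follows the hand (0.15 rad gave +0.55 N), with 2 N sideways. I'll keep this light grip and turn on.

```bash
python3 -m creep '[[172,[0,0,0],-0.06],[172,[0,0,0],-0.09],[172,[0,0,0],-0.09],[172,[0,0,0],-0.09],[172,[0,0,0],-0.09],[172,[0,0,0],-0.09],[172,[0,0,0],-0.09],[172,[0,0,0],0]]' 12; python3 needle.py n11
```

```text
time: 12.38
tool_pos: [0.5913, 0.1185, 0.2613]
tcp_rot: [-0.173, 1.564, 0.173]
wrist_force: [-2.3, 2.2, 0.9]
width: 0.324
q6 -1.635 pos [0.5913 0.1185 0.2613] F [-2.3  2.2  0.9] T [ 0.266  0.246 -0.027] w 0.324 t 12.3833
circle offs mm -2.4 2.1 37.625004 dial z 0.1673
hub 230.5 248.5 0
green -2.139 red 3.084 g-r (1.2): 1.06 needle ang -0.899 dark 220.0 FORCE by green 5.8 by red 6.5 yaw -1.739
```

```bash
python3 -m creep '[[172,[0,0,0],-0.06],[172,[0,0,0],-0.09],[172,[0,0,0],-0.09],[172,[0,0,0],-0.09],[172,[0,0,0],-0.09],[172,[0,0,0],-0.09],[172,[0,0,0],-0.09],[172,[0,0,0],0]]' 12; python3 needle.py n12
```

```text
time: 13.1
tool_pos: [0.5917, 0.1184, 0.2613]
tcp_rot: [0.297, 1.55, -0.296]
wrist_force: [0.3, 0.7, -1.0]
width: 0.329
q6 -1.037 pos [0.5917 0.1184 0.2613] F [ 0.3  0.7 -1. ] T [ 0.179 -0.023 -0.054] w 0.329 t 13.1
circle offs mm -1.4 1.6 37.900005 dial z 0.1668
hub 234.5 246.5 0
green -2.178 red 3.053 g-r (1.2): 1.052 needle ang -1.324 dark 224.0 FORCE by green 7.73 by red 8.47 yaw -1.778
```

View pics/n12.png

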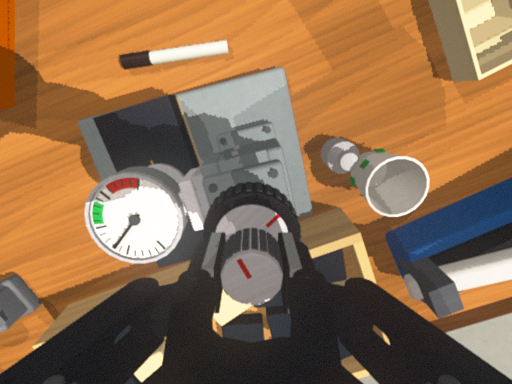

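View pics/n12r.png

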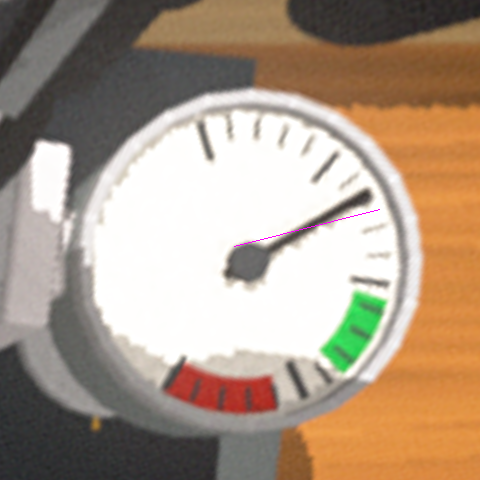

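View pics/n11r.png

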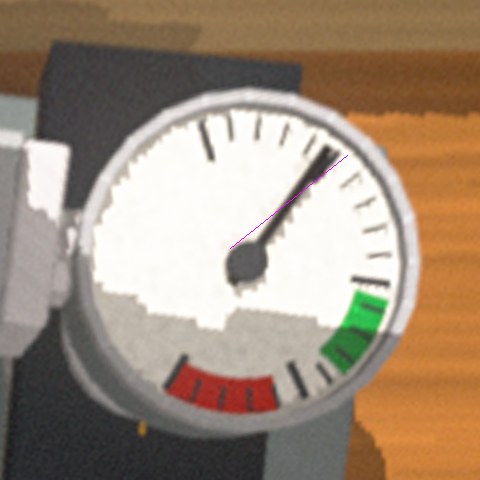

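True reading here, since the hub detector misses in bright light: 6.8 N on the ticks, up from 4.6 N the step before. That leaves 5.2 N, about 1.39 rad. I'll open slightly, turn back 1.4 rad, and take the knob again so the dial stays in view.

```bash
sed -i 's/(g<90)/(g<125)/; s/(23,23)/(27,27)/' needle.py
python3 -m creep '[[150,[0,0,0],0],[130,[0,0,0],0],[120,[0,0,0],0],[120,[0,0,0],0.08],[120,[0,0,0],0.12],[120,[0,0,0],0.12],[120,[0,0,0],0.12],[120,[0,0,0],0.12]]' 12
python3 -m creep '[[120,[0,0,0],0.12],[120,[0,0,0],0.12],[120,[0,0,0],0.12],[120,[0,0,0],0.12],[120,[0,0,0],0.12],[120,[0,0,0],0.12],[120,[0,0,0],0.1],[120,[0,0,0],0]]' 12; python3 needle.py n13
```

```text
time: 13.82
tool_pos: [0.5916, 0.118, 0.2613]
tcp_rot: [-0.148, 1.566, 0.148]
wrist_force: [-0.2, 0.5, -0.6]
width: 0.528
time: 14.48
tool_pos: [0.5916, 0.118, 0.2613]
tcp_rot: [-0.783, 1.425, 0.783]
wrist_force: [-0.0, 0.6, 0.2]
width: 0.528
q6 -2.42 pos [0.5916 0.118  0.2613] F [-0.   0.6  0.2] T [ 0.042 -0.017 -0.014] w 0.528 t 14.4833
circle offs mm -0.6 0.9 37.625004 dial z 0.1663
hub 245.05359877488516 262.3560490045942 1
green -2.126 red 2.977 g-r (1.2): 1.18 needle ang -1.058 dark 63.0 FORCE by green 6.66 by red 6.76 yaw -1.726
```

View pics/n13.png

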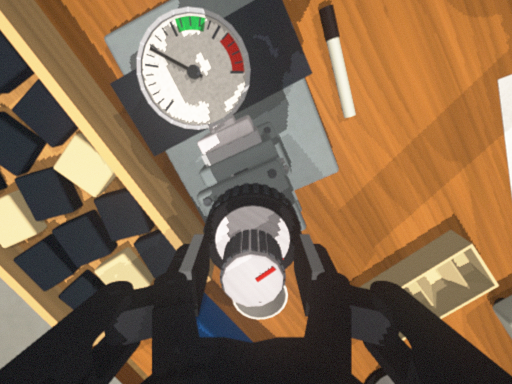

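View pics/n13r.png

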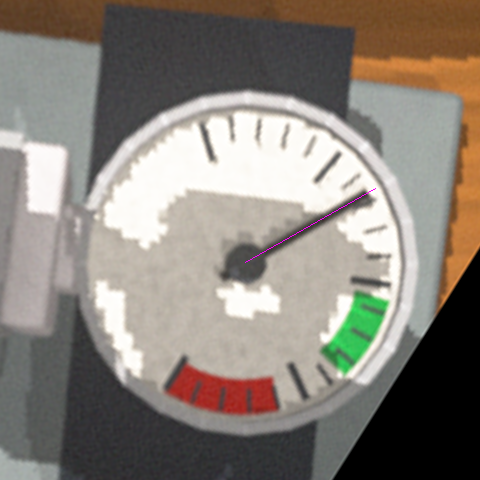

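The needle stands free at 6.7 to 6.8 N. I'll close to the same light grip and turn about 0.6 rad.

```bash
python3 -m creep '[[145,[0,0,0],0],[160,[0,0,0],0],[165,[0,0,0],0],[168,[0,0,0],0],[170,[0,0,0],0],[172,[0,0,0],0],[172,[0,0,0],0],[172,[0,0,0],0]]' 12; python3 -m creep '[[172,[0,0,0],-0.06],[172,[0,0,0],-0.09],[172,[0,0,0],-0.09],[172,[0,0,0],-0.09],[172,[0,0,0],-0.09],[172,[0,0,0],-0.09],[172,[0,0,0],-0.09],[172,[0,0,0],0]]' 12; python3 needle.py n14
```

```text
time: 15.2
tool_pos: [0.5913, 0.1184, 0.2613]
tcp_rot: [-0.78, 1.426, 0.781]
wrist_force: [-1.5, 0.4, 0.5]
width: 0.327
time: 15.87
tool_pos: [0.5912, 0.1185, 0.2613]
tcp_rot: [-0.313, 1.549, 0.313]
wrist_force: [-1.7, 0.8, 0.4]
width: 0.328
q6 -1.814 pos [0.5912 0.1185 0.2613] F [-1.7  0.8  0.4] T [0.15  0.258 0.025] w 0.328 t 15.8667
circle offs mm -1.9 1.6 37.900005 dial z 0.1653
hub 246.96452702702703 261.9864864864865 1
green -2.127 red 2.968 g-r (1.2): 1.188 needle ang -1.464 dark 66.94999999999999 FORCE by green 8.68 by red 8.74 yaw -1.727
```

View pics/n14r.png

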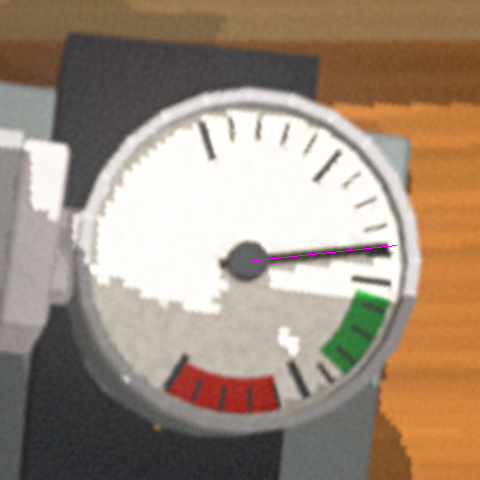

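8.8 N. Another 0.65 rad, with the grip one count tighter.

```bash
python3 -m creep '[[173,[0,0,0],0],[173,[0,0,0],-0.08],[173,[0,0,0],-0.12],[173,[0,0,0],-0.12],[173,[0,0,0],-0.12],[173,[0,0,0],-0.12],[173,[0,0,0],-0.09],[173,[0,0,0],0]]' 12; python3 needle.py n15
```

```text
time: 16.58
tool_pos: [0.5912, 0.1186, 0.2613]
tcp_rot: [0.196, 1.563, -0.195]
wrist_force: [-2.5, 1.3, 1.5]
width: 0.323
q6 -1.165 pos [0.5912 0.1186 0.2613] F [-2.5  1.3  1.5] T [ 0.322  0.434 -0.072] w 0.323 t 16.5833
circle offs mm -1.6 1.4 42.025005 dial z 0.1647
hub 248.56063268892794 261.8005272407733 1
green -2.162 red 2.958 g-r (1.2): 1.164 needle ang -1.944 dark 65.94999999999999 FORCE by green 10.91 by red 11.09 yaw -1.762
```

View pics/n15r.png

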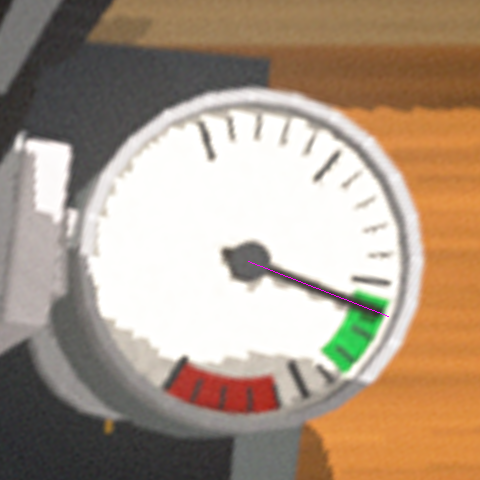

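11.0 N. It needs 1 N more, about 0.27 rad.

```bash
python3 -m creep '[[173,[0,0,0],-0.06],[173,[0,0,0],-0.08],[173,[0,0,0],-0.08],[173,[0,0,0],-0.06],[173,[0,0,0],0],[173,[0,0,0],0],[173,[0,0,0],0],[173,[0,0,0],0]]' 12; python3 needle.py n16
```

```text
time: 17.3
tool_pos: [0.5913, 0.1186, 0.2613]
tcp_rot: [0.413, 1.532, -0.412]
wrist_force: [-4.0, 2.9, 2.4]
width: 0.325
q6 -0.888 pos [0.5913 0.1186 0.2613] F [-4.   2.9  2.4] T [ 0.544  0.634 -0.058] w 0.325 t 17.3
circle offs mm 0.9 0.4 37.625004 dial z 0.1647
hub 248.55255544840887 262.71745419479265 1
green -2.141 red 2.951 g-r (1.2): 1.191 needle ang -2.149 dark 74.94999999999999 FORCE by green 12.04 by red 12.09 yaw -1.741
```

View pics/n16r.png

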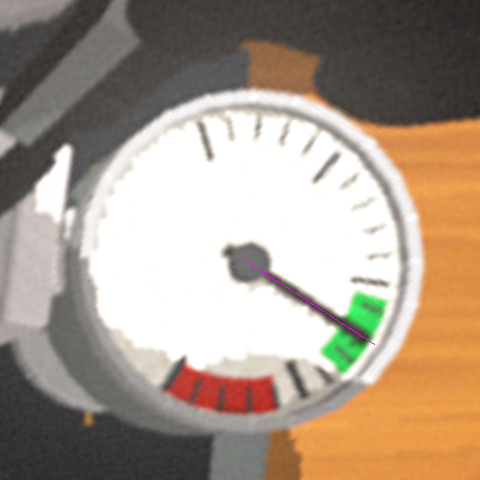

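12 N. I'll release, rise clear, and look once more.

```bash
python3 -m creep '[[150,[0,0,0],0],[120,[0,0,0],0],[80,[0,0,0],0],[40,[0,0,0],0],[0,[0,0,5],0],[0,[0,0,15],0],[0,[0,0,25],0],[0,[0,0,30],0]]' 20
python3 -m creep '[[0,[0,0,10],0.12],[0,[0,0,0],0.12],[0,[0,0,0],0.12],[0,[0,0,0],0.12],[0,[0,0,0],0.12],[0,[0,0,0],0.12],[0,[0,0,0],0.08],[0,[0,0,0],0]]' 20; python3 needle.py n17; python3 -c "
from h import *
p,d=read_camera('scene'); cv2.imwrite('pics/s17.png',p)"
```

```text
time: 18.02
tool_pos: [0.5905, 0.1178, 0.335]
tcp_rot: [0.413, 1.535, -0.416]
wrist_force: [1.5, -0.0, -0.4]
width: 0.995
time: 18.68
tool_pos: [0.5917, 0.1181, 0.3467]
tcp_rot: [-0.215, 1.56, 0.214]
wrist_force: [0.5, -0.2, 0.3]
width: 1.003
q6 -1.688 pos [0.5917 0.1181 0.3467] F [ 0.5 -0.2  0.3] T [ 0.013 -0.018 -0.041] w 1.003 t 18.6833
circle offs mm -0.9 0.9 37.625004 dial z 0.1644
hub 246.2388535031847 263.7314225053079 1
green -2.123 red 2.966 g-r (1.2): 1.194 needle ang -2.145 dark 74.0 FORCE by green 12.11 by red 12.13 yaw -1.723
```

View pics/n17r.png

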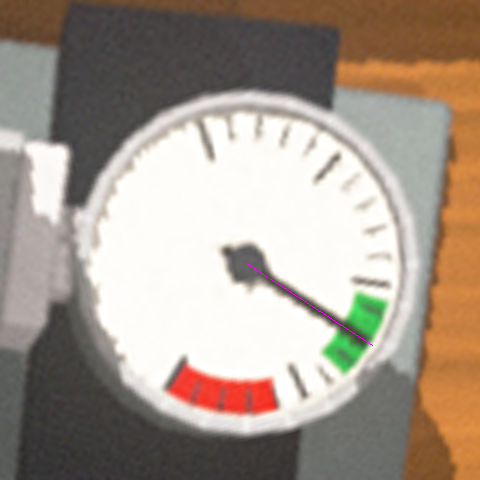

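View pics/s17.png

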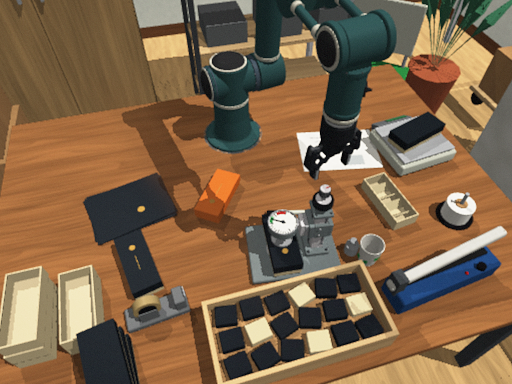

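The needle stands at 12.1 N in the middle of the green mark. The hand is open and clear above the tester, and everything else is where it was. Handing in.

```bash
python3 -c "
from workcell import finish_job
print(finish_job())"
```

```text
the job is handed in; nothing more can be done
None
```

The gift carton is under its 12 N test load, and I handed the job in at about 18.7 s of the 72 s allowed.

- **Coarse wheel:** I turned it clockwise about 1.6 rad in one grasp, until the plate rested on the carton. With the hand off, the needle then read 1.8 N.
- **Fine knob:** I turned it lightly in two grasps. Between them the needle read 6.7 N with the jaws open. The highest reading was 12.1 N, so it never came near the red.
- **Last check:** With the gripper open and about 55 mm above the knob, the needle stood at 12.1 N in the middle of the green mark. In the last overview picture nothing else on the table looked moved.

**Checks that disagreed:**
- My camera estimate of the gap between plate and carton was about 4 mm too large. The plate touched sooner than expected, but small turns caught it at about 0.5 N.
- The automatic needle reading was off by up to about 1.7 N in a few bright pictures. I read those from the dial's ticks instead.
- The knob slipped slightly in the second grasp, giving 2.0 N where 2.3 N was expected.
- I could not measure the grip on the knob. I asked for 12 N, below the gripper's stated 20 N minimum, and limited the squeeze by stopping the jaws at contact. The wrist force stayed at about 5 N or less.

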